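# Fit the clean filter to the bench dust extractor and switch it on

## Robot

A 6-joint arm with a two-finger parallel gripper is mounted at the origin on a cart in front of the work surface, level with it; the furniture and walls round the work are solid. World frame = base frame: x ahead of the robot, y to its left, z up, the work surface at z = 0. Lengths are in m, angles in degrees, forces in N, time in s.
With the tool pointing down it reaches from about 0.375 to 0.9 m from the base axis. Payload 3.1 kg.
Tool frame: the origin (TCP) lies at the very end of the fingers, on their centre line; the grasp point (between the pads) lies 19 mm behind it; z points along the fingers, y is the line along which they close (so a half turn about z gives the same grasp; the last joint's range is limited). The gripper opens to 87 mm and grips with 3 to 60 N. Pads are 19 mm wide; open, the fingers measure 117 mm over their backs; the gripper's body (75 mm by 190 mm) begins 51 mm behind the grasp point.
Start: joints at [57.153, 30.224, 82.088, -0, 67.689, -10.227], TCP at [0.24, 0.577, 0.223] pointing down, gripper open.
Joint ranges: [-176.69, 176.69], [-43.24, 126.21], [12.49, 139.97], [-82, 262], [0, 151.66], [-163.58, 163.58]. Speed limits (degrees/s): [159.86, 159.86, 180, 180, 180, 180].

## Interface

Orientations are given as a 3x3 rotation matrix whose columns are the frame's x, y, z axes.
In Python, from rig import readout, viewer, ticket gives the robot as it stands.
- The arm moves only by the tool send_rows, never from a script. Its argument "moves" is a list of rows, each a list of 6 numbers: the shift along the tool's x, y, z in units of 250 mm (1.0 is 250 mm), then the turn, a rotation vector about the tool's x, y, z in units of 90 degrees (1.0 is 90 degrees). A call has 1 to 12 rows; each row is the pose to reach, as a shift and turn from the pose commanded when the call began, along the tool's axes at that moment; what a row does not reach only later rows make up. A row lasts 1/10 s, in which the tool goes at most 50 mm and 8.59 degrees, less where a joint would pass 70% of its speed; a pose out of reach is approached as far as the arm can. A call with a number of a shift or a turn outside -1 to 1 is refused whole. A call with a gripper value outside its range is refused whole. "grip" is the opening, from 0 (shut) to 1 (fully open), set as the call begins (left out, the last holds). The fingers move at their own pace and stop on an object; the grip force is fixed at half the most. Time passes only in rows, so rows that repeat a pose let the fingers close. It gives the time, the measured TCP pose, the force, the opening and the grip force at its end, in the units of the state.
- readout.read_state(): the state, without advancing time (a new reading comes with each control period).
- viewer.capture(name): name is "scene" or "side" or "wrist"; returns (picture, depth): 420x560x3 uint8, red, green, blue; 420x560 float32, m along the optical axis (not along the pixel's ray), 0 where there is no reading.
- viewer.camera_info(name): a dict with "fx", "fy", "cx", "cy" (pixels), "R" (3x3) and "t" (3): a world point X has camera coordinates R X + t; the wrist camera has in their place "tool_from_camera" (4x4, takes a point from camera to tool coordinates, whose origin is the TCP and whose axes are the flange's). Camera axes: x right, y down, z forward; pixel columns grow to the right and rows downward; lengths in m; the calibration is good to about 2 mm. A picture is of the moment at which its call begins: read the wrist's pose just before it. camera_info takes no time and is no camera call.
- ticket.hand_in(): hands the job in; it is judged then, once.
The state is a dict: "time_s": time; "joint_positions": joint angles; "qvel": joint speeds; "tau": joint torques, N m; "position": TCP position; "tcp_rot": TCP orientation; "force": force on the tool from outside, world axes, zero at the start; "moment": the same for the moment, N m; "opening": opening from 0.0 (shut) to 1.0 (fully open); "grasp_force": force on a finger pad.
Only numpy, scipy, OpenCV 4.12 (cv2) and the standard library are available. Lean on these libraries where they do the work, as an engineer would, in place of code of your own. Each camera call takes 0.05 s, during which the arm holds its last target. There are 200 camera calls.

## Task

Take the clean filter (blue handle) out of the wire rack and ease it down the slot in the dust extractor's sloping panel, never letting it drop, until its head sits flush all round. Only once it is home, turn the red isolator a quarter turn clockwise to ON, its bar pointing straight up the slope. Leave the spent filter (black handle) standing in its place in the rack.

Things in the scene. Friction and masses are not known exactly. Their poses are not given: they have to be found in the camera images.
- extractor: Green sheet-steel bench dust extractor, fixed, 260 wide (y), 156 high. Origin on the bench, mid-width; box from 60 before to 120 behind it in x (away from the robot at yaw 0). Its aluminium panel slopes up and away from the robot at 28 degrees from level: filter slot in the right half as the robot sees it, isolator in the left. Behind the panel the top is level at height 156.
- panel: Sloping panel. Origin: centre of the slot's mouth at the top of its rim (128 above bench). x up the slope, y to the left along the slot, z square out of the panel (28 degrees from vertical, toward the robot). Slot: 123 (y) x 20 (x), 98 deep along -z, rim edge radius 3. Sheet at z -4, x +-66. Filter is home when its origin and z axis meet the panel's (either way round).
- clean_filter: Clean filter, 0.25 kg: white pleats, blue head and bridge handle. Origin: centre of the seal face under the head; z up, x thickness, y width. Slab below: 120 (y) x 18 (x), down to z -91, bottom edge radius 9. Head 144 (y) x 36 (x), z 0 to 6. Grip bar along y: 80 long, 14 thick (x), z 23 to 38, open below between posts at y +-35. Stands in one of the rack's pockets, origin 94 above bench.
- spent_filter: Spent filter, same shape and frame as the clean one: brown pleats, black head and handle. Stands in the other pocket; to be left there.
- filter_rack: Wire rack, fixed: dark tray 164 (x) x 134 (y) x 14 high, floor 3 thick; origin under its centre on the bench. Two pockets at x -38 and +38, each 22 clear between wire hoops 56 high; the filters stand in them, width along the rack's y.
- isolator (a joint): Red rotary isolator on a yellow plate, 135 along panel +y from the slot's centre. 0 = OFF (bar along panel y, white pointer to the left), 1.571 = ON (bar along panel x, pointer up the slope). Turns clockwise seen facing the panel (about panel -z). A spring (0.12 N m to overcome) snaps it from half way to either end.
- isolator_grip (a point): Grip point of the isolator's bar, on its axis, 28 from the slot's rim plane along panel z. The bar is 58 long, 14 thick, 28 tall, its top 14 above this point; under it, 14 below this point, is the top of a red disc of radius 22.

How it is judged:
By the outcome, as a careful person would: the job done as asked, in the order asked, and still so for the second after the job is handed in, with the robot touching nothing.
It also fails if it takes over 58 s, if anything falls off the work surface, if the arm or the gripper's body presses on something with over 40 N, if the wrist force passes 120 N, or if a joint passes its speed limit or range.

## Working session

There is one attempt and no reset: what is moved stays moved. The work goes in short steps, Python scripts to look and compute and a tool call to move; the robot and the scene stay as the last step left them, time stands still between calls to the robot, and variables do not carry over. Pictures are saved under pics/ and viewed, at most 10 in all, crops included, and the job is handed in when it is done.

Besides the shell and the picture viewer there is one more tool, called after "Emit:" as name(argument=value, ...), one argument or row to a line, values as JSON. send_rows: Moves the arm, as the interface text tells. Shifts and turns lie within -1 to 1; 1 stands for 250 mm of shift or 90 degrees of turn. Its arguments: {"type":"object","properties":{"moves":{"type":"array"},"grip":{"type":"number"}},"required":["moves"]}

```bash
ls; mkdir -p pics; python3 - <<'E'
from rig import readout, viewer
import cv2,numpy as np
s=readout.read_state();print({k:np.round(v,3).tolist() for k,v in s.items()})
for n in("scene","side"):
    p,d=viewer.capture(n);np.savez(f"pics/{n}0.npz",p=p,d=d);cv2.imwrite(f"pics/{n}0.png",p[:,:,::-1])
    print(viewer.camera_info(n))
print(viewer.camera_info("wrist"))
E
```

```text
pics
{'time_s': 0.0, 'joint_positions': [57.152, 30.28, 82.157, -0.0, 67.688, -10.228], 'qvel': [0.074, -0.035, -0.014, -0.053, -0.071, -0.042], 'tau': [-0.001, -44.004, -17.659, 0.063, 0.058, -0.0], 'position': [0.24, 0.576, 0.222], 'tcp_rot': [[-0.923, 0.385, -0.001], [0.385, 0.923, -0.002], [0.0, -0.002, -1.0]], 'force': [0.593, -0.124, -0.154], 'moment': [-0.015, -0.012, -0.048], 'grasp_force': 0.0, 'opening': 1.001}
{'fx': 420.56369848136814, 'fy': 420.56369848136814, 'cx': 272.7429439906128, 'cy': 210.4206186515696, 'R': array([[-0.69603578,  0.71779259,  0.01754974],
       [ 0.39855955,  0.40657888, -0.82209726],
       [-0.59723067, -0.56521449, -0.56907654]]), 't': array([ 0.40645966, -0.10398827,  1.33032952])}
{'fx': 448.11064856315727, 'fy': 448.11064856315727, 'cx': 274.1721524345199, 'cy': 207.15767747462823, 'R': array([[ 0.97981447, -0.19930717,  0.01549991],
       [-0.11205162, -0.61175577, -0.78307044],
       [ 0.16555371,  0.76552696, -0.62173985]]), 't': array([-0.55987843,  0.11491424,  1.07195304])}
{'fx': 301.15159248830383, 'fy': 301.15159248830383, 'cx': 281.0096858632856, 'cy': 208.1196884201321, 'tool_from_camera': array([[-5.83069165e-04, -9.69260177e-01, -2.46037331e-01,
         6.73033523e-02],
       [ 9.99999828e-01, -5.50356545e-04, -2.01718907e-04,
        -9.60543572e-04],
       [ 6.01098482e-05, -2.46037407e-01,  9.69260332e-01,
        -1.61446391e-01],
       [ 0.00000000e+00,  0.00000000e+00,  0.00000000e+00,
         1.00000000e+00]])}
```

View pics/scene0.png

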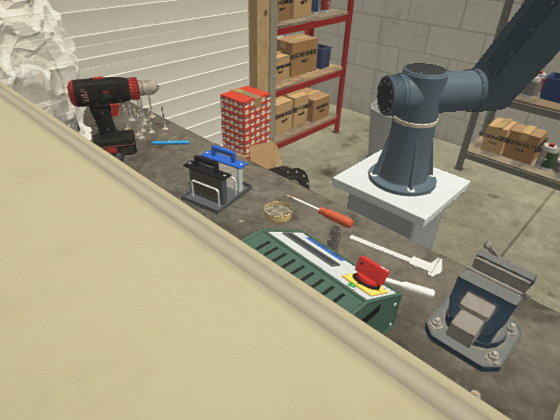

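View pics/side0.png

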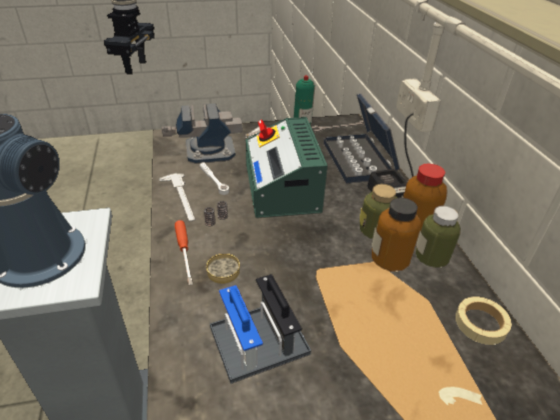

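The side view shows the blue filter at about (240,320), the black one at (278,305), the extractor at (285,165) and the red isolator at (265,132). The scene view shows the same things from behind.

```bash
cat > h.py <<'E'
import numpy as np,cv2
from rig import readout,viewer
def cloud(n,d,s=None):
    c=viewer.camera_info(n);v,u=np.mgrid[:d.shape[0],:d.shape[1]]
    P=np.stack([(u-c["cx"])/c["fx"]*d,(v-c["cy"])/c["fy"]*d,d],-1)
    if n=="wrist":
        T=c["tool_from_camera"];P=P@T[:3,:3].T+T[:3,3]
        return P@np.array(s["tcp_rot"]).T+s["position"]
    return (P-c["t"])@c["R"]
def blue(p):
    p=p.astype(int);return (p[...,2]>p[...,0]+60)&(p[...,2]>p[...,1]+40)
E
python3 - <<'E'
from h import *
for n in("side","scene"):
    z=np.load(f"pics/{n}0.npz");p,d=z["p"],z["d"];W=cloud(n,d);
    r=p.astype(int);red=(r[...,0]>150)&(r[...,1]<60)&(r[...,2]<60)
    yel=(r[...,0]>150)&(r[...,1]>130)&(r[...,2]<80)
    blk=(r.max(-1)<45)
    for nm,m in(("blue",blue(p)),("red",red),("yel",yel),("blk",blk)):
        m=m&(d>0)&(W[...,2]>.09)&(W[...,2]<.25)&(W[...,0]>.2)&(W[...,0]<.9)
        Q=W[m];
        if nm=="red" or nm=="yel": Q=Q[Q[:,1]>-.1]
        print(n,nm,len(Q),Q.min(0).round(3) if len(Q) else'',Q.max(0).round(3) if len(Q) else'')
        if len(Q)>20:
            for lo,hi in((.09,.105),(.105,.122),(.125,.137),(.137,.16),(.16,.2)):
                q=Q[(Q[:,2]>lo)&(Q[:,2]<hi)]
                if len(q)>20:
                    (c,s,a)=cv2.minAreaRect((q[:,:2]*1000).astype(np.float32));print("  ",lo,len(q),q.mean(0).round(3),np.round(c,1),np.round(s,1),round(a,1))
z=np.load("pics/side0.npz");p=z["p"]
cv2.imwrite("pics/ext.png",cv2.resize(p[105:225,230:340],None,fx=5,fy=5,interpolation=cv2.INTER_CUBIC)[:,:,::-1])
E
```

```text
side blue 1373 [ 0.405 -0.416  0.096] [0.556 0.162 0.136]
   0.09 983 [ 0.448 -0.302  0.101] [ 473.4 -123.7] [588.6  82.7] 80.0
   0.105 73 [ 0.446 -0.338  0.113] [ 483.4 -132.3] [545.   41.1] 77.4
   0.125 301 [ 0.435 -0.348  0.132] [ 435.5 -344.5] [14.3 78.7] 11.3
side red 82 [0.576 0.216 0.129] [0.61  0.264 0.17 ]
   0.137 34 [0.6   0.24  0.148] [596.  234.7] [45.  22.5] 45.1
   0.16 34 [0.582 0.238 0.166] [581.8 241.2] [47.4 14. ] 80.0
side yel 88 [0.572 0.206 0.116] [0.627 0.272 0.148]
   0.125 25 [0.598 0.217 0.131] [598.  216.9] [24.1 14.4] 2.2
   0.137 37 [0.618 0.235 0.142] [618.4 237.8] [66.1 14. ] 78.8
side blk 695 [ 0.21  -0.401  0.095] [0.838 0.622 0.25 ]
   0.09 122 [ 0.521 -0.314  0.1  ] [ 562.3 -178.6] [456.3  74.4] 73.3
   0.105 198 [ 0.591 -0.097  0.113] [ 563.9 -161.3] [424.7  59.5] 70.4
   0.125 96 [ 0.508 -0.337  0.129] [ 548.2 -167.4] [406.7  38.7] 76.4
   0.137 137 [ 0.812 -0.186  0.152] [ 811.5 -184.6] [18.4 51.3] 56.9
scene blue 529 [ 0.409 -0.412  0.093] [0.558 0.163 0.133]
   0.09 390 [ 0.469 -0.217  0.099] [ 478.2 -121.6] [587.   80.2] 80.1
   0.105 40 [ 0.443 -0.341  0.113] [ 440.9 -339.7] [12.1 80.3] 11.2
   0.125 89 [ 0.441 -0.337  0.129] [ 440.4 -339. ] [14.2 76.5] 10.6
scene red 506 [0.581 0.219 0.136] [0.617 0.276 0.168]
   0.137 382 [0.599 0.251 0.15 ] [602.  248.4] [30.2 57. ] 2.9
   0.16 123 [0.59  0.249 0.163] [589.8 248.6] [12.4 54.9] 4.8
scene yel 47 [0.576 0.215 0.113] [0.634 0.279 0.144]
   0.137 38 [0.627 0.247 0.141] [624.  246.5] [61.3 17.6] 86.4
scene blk 1321 [ 0.488 -0.812  0.09 ] [0.67 0.29 0.25]
   0.09 158 [ 0.544 -0.49   0.098] [ 554.9 -248.2] [1082.9  131.8] 86.6
   0.105 192 [ 0.584 -0.256  0.113] [ 568.5 -247.5] [1082.1  125.6] 85.9
   0.125 104 [ 0.554 -0.508  0.13 ] [ 553.3 -260.5] [1066.    94.8] 89.2
   0.137 130 [ 0.584 -0.57   0.147] [ 584.4 -261.3] [1062.3   54.9] 88.7
   0.16 347 [ 0.569 -0.761  0.185] [ 563.9 -759.6] [ 28.8 156.3] 60.0
```

View pics/ext.png

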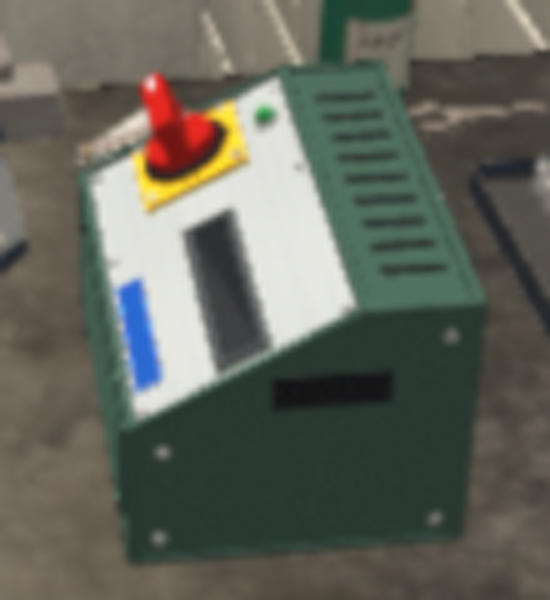

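```bash
cat >> h.py <<'E'
from scipy.spatial.transform import Rotation as Ro
def plan(pos,R,s=None):
    s=s or readout.read_state();A=np.array(s["tcp_rot"])
    v=A.T@(np.array(pos)-s["position"]);w=Ro.from_matrix(A.T@R).as_rotvec(degrees=True)
    print("row",np.round(np.r_[v/.25,w/90],4).tolist(),"mm",np.round(v*1e3,1),"deg",np.round(w,2))
def toolR(zax,xhint):
    z=np.array(zax)/np.linalg.norm(zax);x=xhint-z*np.dot(z,xhint);x/=np.linalg.norm(x);return np.c_[x,np.cross(z,x),z]
def panelR(yaw):
    return Ro.from_euler("z",yaw,degrees=True).as_matrix()@Ro.from_euler("y",-28,degrees=True).as_matrix()
E
python3 - <<'E'
from h import *
z=np.load("pics/side0.npz");p,d=z["p"],z["d"];W=cloud("side",d);r=p.astype(int)
m=(r.min(-1)>130)&(W[...,0]>.5)&(W[...,0]<.7)&(W[...,1]>0)&(W[...,1]<.3)&(W[...,2]>.08)&(W[...,2]<.17)
Q=W[m]
for _ in range(4):
    c=Q.mean(0);n=np.linalg.svd(Q-c)[2][2];n*=np.sign(n[2]);Q=Q[abs((Q-c)@n)<.004]
print(len(Q),c,n,np.degrees(np.arctan2(n[1],-n[0])),np.degrees(np.arccos(n[2])))
c=cv2.minAreaRect((W[blue(p)&(W[...,1]>-.1)&(W[...,1]<.2)&(d>0)&(W[...,0]<.7)][:,:2]*1000).astype(np.float32));print(c)
yaw=-np.degrees(np.arctan2(n[1],-n[0]));print(yaw)
yaw=4
P=panelR(yaw);iso=np.array([.597,.247,.0])
# slot centre on plane from image pixels (230+228/5,105+290/5)
print(W[163,275],W[163,276])
print("slot",W[160:166,274:278].mean((0,1)))
o=np.array([.60,.11,.128])
R=toolR(-P[:,2],P[:,1]);plan(o+P@[0,.05,.17],R)
E
```

```text
1514 [0.59900943 0.14818897 0.12708274] [-0.46567011  0.02758906  0.88452823] 3.3905784772214367 27.80647909941603
((547.345703125, 112.85358428955078), (98.21893310546875, 13.784575462341309), 86.3525619506836)
-3.3905784772214367
[0.60586048 0.16465862 0.08791893] [0.61049727 0.17286519 0.08218041]
slot [0.60738523 0.16517743 0.08907494]
row [-1.6716, -1.1328, -0.224, -0.2797, -0.1715, 0.6897] mm [-417.9 -283.2  -56. ] deg [-25.17 -15.43  62.08]
```

Emit:
send_rows(
  moves=[
    [0,0,-0.4,0,0,0],
    [0,0,-0.4,0,0,0],
    [0,0,-0.4,0,0,0],
    [-0.85,-0.57,-0.4,0,0,0.3],
    [-0.85,-0.57,-0.4,0,0,0.6],
    [-0.85,-0.57,-0.4,0,0,0.78],
    [-0.85,-0.57,-0.4,0,0,0.78],
    [-0.85,-0.57,-0.4,0,0,0.78],
    [-0.85,-0.57,-0.4,0,0,0.78],
    [-0.85,-0.57,-0.4,0,0,0.78],
    [-0.85,-0.57,-0.4,0,0,0.78],
    [-0.85,-0.57,-0.4,0,0,0.78],
  ],
)

```text
time_s: 1.3
position: [0.3815, 0.3631, 0.3219]
tcp_rot: [[0.051, 0.999, -0.001], [0.999, -0.051, -0.001], [-0.001, -0.001, -1.0]]
force: [0.6, 0.7, -0.2]
opening: 1.004
grasp_force: 0.0
```

```bash
python3 - <<'E'
from h import *
P=panelR(-3.5);o=np.array([.598,.112,.128])
plan(o+P@[0,.04,.16],toolR(-P[:,2],P[:,1]))
E
```

```text
row [-0.7959, 0.6173, 0.2104, -0.3118, -0.0011, 0.0064] mm [-199.   154.3   52.6] deg [-28.06  -0.1    0.58]
```

Emit:
send_rows(
  moves=[
    [-0.8,0.62,0.21,-0.31,0,0.006],
    [-0.8,0.62,0.21,-0.31,0,0.006],
    [-0.8,0.62,0.21,-0.31,0,0.006],
    [-0.8,0.62,0.21,-0.31,0,0.006],
    [-0.8,0.62,0.21,-0.31,0,0.006],
    [-0.8,0.62,0.21,-0.31,0,0.006],
    [-0.8,0.62,0.21,-0.31,0,0.006],
    [-0.8,0.62,0.21,-0.31,0,0.006],
    [-0.8,0.62,0.21,-0.31,0,0.006],
  ],
)

```text
time_s: 2.2
position: [0.5259, 0.1574, 0.2701]
tcp_rot: [[0.056, 0.882, 0.467], [0.998, -0.05, -0.024], [0.002, 0.468, -0.884]]
force: [-0.7, 0.3, 0.0]
opening: 1.002
grasp_force: 0.0
```

```bash
python3 - <<'E'
from h import *
s=readout.read_state();p,d=viewer.capture("wrist");np.savez("pics/w1.npz",p=p,d=d,pos=s["position"],R=s["tcp_rot"])
cv2.imwrite("pics/w1.png",p[:,:,::-1]);print(s["position"],np.round(s["tcp_rot"],3))
E
```

```text
[0.52592093 0.15735348 0.27006884] [[ 0.056  0.882  0.467]
 [ 0.998 -0.05  -0.024]
 [ 0.002  0.468 -0.884]]
```

View pics/w1.png

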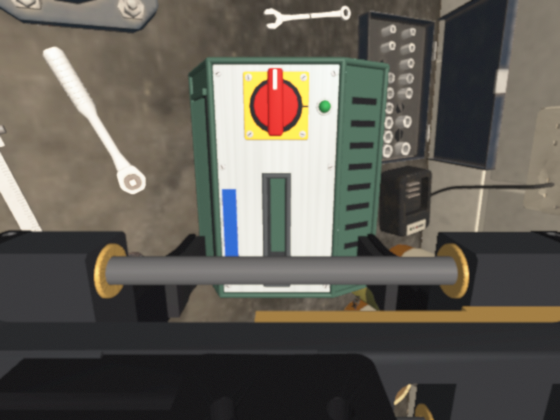

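The wrist picture shows the yellow plate centred at about (276,104), the slot's top end at (277,175) and its lower end hidden by the gripper. I'll shift toward -y to see all of it.

Emit:
send_rows(
  moves=[
    [-0.4,0,0,0,0,0],
    [-0.4,0,0,0,0,0],
    [-0.4,0,0,0,0,0],
    [-0.4,0,0,0,0,0],
    [-0.4,0,0,0,0,0],
  ],
)

```text
time_s: 2.75
position: [0.5206, 0.0577, 0.27]
tcp_rot: [[0.057, 0.882, 0.467], [0.998, -0.051, -0.024], [0.002, 0.468, -0.884]]
force: [-0.4, 0.2, -0.7]
opening: 0.999
grasp_force: 0.0
```

```bash
python3 - <<'E'
from h import *
s=readout.read_state();p,d=viewer.capture("wrist");np.savez("pics/w2.npz",p=p,d=d,pos=s["position"],R=s["tcp_rot"])
cv2.imwrite("pics/w2.png",cv2.resize(p[0:270,170:400],None,fx=2.2,fy=2.2,interpolation=cv2.INTER_CUBIC)[:,:,::-1]);print(s["position"])
E
```

```text
[0.52063804 0.05770596 0.26999226]
```

View pics/w2.png

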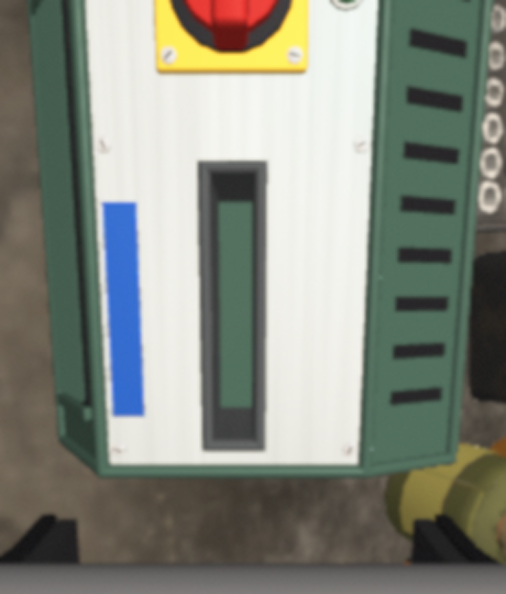

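The crop shows the slot's rim outline with corners at about (198,162), (267,161), (265,449) and (203,450). The filter slot and its rim are in full view.

```bash
python3 - <<'E'
from h import *
from scipy import ndimage as nd
c=viewer.camera_info("wrist");T=c["tool_from_camera"]
z=np.load("pics/w2.npz");p,d=z["p"],z["d"];s=dict(position=z["pos"],tcp_rot=z["R"])
def ray(uv,s):
    a=np.array([(uv[0]-c["cx"])/c["fx"],(uv[1]-c["cy"])/c["fy"],1])
    R=np.array(s["tcp_rot"]);return R@(T[:3,:3]@a),R@T[:3,3]+s["position"]
# panel plane from depth
W=cloud("wrist",d,s);r=p.astype(int)
m=(r.min(-1)>150)&(d>0)&(d<.4)&(np.mgrid[:420,:560][0]<215);m&=(np.mgrid[:420,:560][1]>205)&(np.mgrid[:420,:560][1]<345)
Q=W[m]
for _ in range(4):
    k=Q.mean(0);n=np.linalg.svd(Q-k)[2][2];n*=np.sign(n[2]);Q=Q[abs((Q-k)@n)<.003]
print(len(Q),"n",n.round(4),"yaw",-np.degrees(np.arctan2(n[1],-n[0])),"tilt",np.degrees(np.arccos(n[2])))
# rim region: non-white within panel
g=(r.max(-1)<150);lab,_=nd.label(g);L=lab[150,277] or lab[140,277]
b=nd.binary_fill_holes(lab==L);ct=max(cv2.findContours(b.astype(np.uint8),0,1)[0],key=cv2.contourArea)
print("area",b.sum(),cv2.boundingRect(ct))
q=np.array([[198,162],[267,161],[265.5,449.5],[202.5,450.5]])/2.2+[170,0]
P0=panelR(-3.4)
for name,h in(("given",None),("depth",1)):
    nn=P0[:,2]
    # intersection of diagonals
    A=np.cross(np.cross(np.r_[q[0],1],np.r_[q[2],1]),np.cross(np.r_[q[1],1],np.r_[q[3],1]));A=A[:2]/A[2]
    v,o=ray(A,s)
    O=o+v*((.128-o[2])/v[2]) if h is None else o+v*((nn@(k+nn*.004)-nn@o)/(nn@v))
    X=[]
    for t in q:
        v,o2=ray(t,s);X.append(o2+v*((nn@O-nn@o2)/(nn@v)))
    X=np.array(X);e=(X[0]+X[1]-X[2]-X[3])/2
    print(name,"O",O.round(4),"mean",X.mean(0).round(4),"len",np.linalg.norm(e),"wid",np.linalg.norm((X[1]+X[2]-X[0]-X[3])/2),"yaw",np.degrees(np.arctan2(-e[0],e[1])))
# yellow plate from w1
z=np.load("pics/w1.npz");p=z["p"].astype(int);s1=dict(position=z["pos"],tcp_rot=z["R"])
y=(p[...,0]>180)&(p[...,1]>140)&(p[...,2]<90);y[:, :200]=0;y[160:]=0;y[:,330:]=0
rr=cv2.minAreaRect(np.argwhere(y)[:,::-1].astype(np.float32));print(rr)
v,o=ray(rr[0],s1);nn=P0[:,2];I=o+v*((nn@(O-nn*.002)-nn@o)/(nn@v))
print("iso",I,"rel panel",P0.T@(I-O),"yaw from",np.degrees(np.arctan2(-(I-O)[0],(I-O)[1])))
E
```

```text
18121 n [-0.4677  0.0271  0.8835] yaw -3.3124940777959133 tilt 27.93317498012228
area 3918 (260, 73, 31, 132)
given O [0.592  0.1097 0.128 ] mean [0.5919 0.1093 0.128 ] len 0.13251114580154824 wid 0.031030290976331462 yaw -3.301619341205436
depth O [0.5922 0.1097 0.1276] mean [0.5921 0.1093 0.1276] len 0.1326809953870465 wid 0.03107006485367847 yaw -3.301619341205432
((275.5, 105.5), (65.0, 61.0), 90.0)
iso [0.60013503 0.24538058 0.12533024] rel panel [-0.00114785  0.13589082 -0.002     ] yaw from -3.3685688879783586
```

```bash
python3 - <<'E'
from h import *
f=np.array([.438,-.342,.0]);yf=np.array([-np.sin(np.radians(11)),np.cos(np.radians(11)),0])
R=toolR([0,0,-1],yf);plan(np.r_[f[:2]-.09*yf[:2],.27],R)
E
```

```text
row [-1.9652, -0.1327, -0.0758, 0.3086, 0.0369, -0.1549] mm [-491.3  -33.2  -18.9] deg [ 27.77   3.32 -13.94]
```

Emit:
send_rows(
  moves=[
    [-0.98,-0.07,-0.05,0,0,0],
    [-0.98,-0.07,-0.05,0,0,0],
    [-0.98,-0.07,-0.05,0.31,0.037,-0.155],
    [-0.98,-0.07,-0.05,0.31,0.037,-0.155],
    [-0.98,-0.07,-0.05,0.31,0.037,-0.155],
    [-0.98,-0.07,-0.05,0.31,0.037,-0.155],
    [-0.98,-0.07,-0.05,0.31,0.037,-0.155],
  ],
)

```text
time_s: 3.5
position: [0.4882, -0.1875, 0.2719]
tcp_rot: [[-0.19, 0.982, -0.001], [0.982, 0.19, -0.001], [-0.001, -0.001, -1.0]]
force: [1.4, -0.2, -0.6]
opening: 1.0
grasp_force: 0.0
```

```bash
python3 - <<'E'
from h import *
f=np.array([.438,-.342,.0]);yf=np.array([-np.sin(np.radians(11)),np.cos(np.radians(11)),0])
R=toolR([0,0,-1],yf);plan(np.r_[f[:2]-.09*yf[:2],.27],R)
E
```

```text
row [-0.9287, -0.3144, 0.0088, -0.0007, 0.0007, -0.0005] mm [-232.2  -78.6    2.2] deg [-0.06  0.06 -0.05]
```

Emit:
send_rows(
  moves=[
    [-0.93,-0.31,0,0,0,0],
    [-0.93,-0.31,0,0,0,0],
    [-0.93,-0.31,0,0,0,0],
    [-0.93,-0.31,0,0,0,0],
    [-0.93,-0.31,0,0,0,0],
    [-0.93,-0.31,0,0,0,0],
    [-0.93,-0.31,0,0,0,0],
    [-0.93,-0.31,0,0,0,0],
  ],
)

```text
time_s: 4.3
position: [0.4535, -0.4267, 0.2719]
tcp_rot: [[-0.191, 0.982, -0.003], [0.982, 0.191, 0.002], [0.002, -0.002, -1.0]]
force: [0.1, 0.0, 0.1]
opening: 1.0
grasp_force: 0.0
```

```bash
python3 - <<'E'
from h import *
s=readout.read_state();p,d=viewer.capture("wrist");np.savez("pics/w3.npz",p=p,d=d,pos=s["position"],R=s["tcp_rot"])
W=cloud("wrist",d,s);b=blue(p)&(d>0)&(d<.5);print(np.round(s["position"],4))
for lo,hi in((.09,.108),(.127,.138)):
    m=b&(W[...,2]>lo)&(W[...,2]<hi);q=W[m]
    print(lo,len(q),q.mean(0).round(4),cv2.minAreaRect((q[:,:2]*1000).astype(np.float32)),np.median(q[:,2]), np.argwhere(m).min(0),np.argwhere(m).max(0))
cv2.imwrite("pics/w3.png",p[:,:,::-1])
E
```

```text
[ 0.4535 -0.4267  0.2719]
0.09 3395 [ 0.4354 -0.3395  0.0993] ((436.222900390625, -343.8235168457031), (35.85187530517578, 143.4246826171875), 11.204934120178223) 0.09930941214420438 [ 40 264] [181 298]
0.127 1230 [ 0.4361 -0.3426  0.1306] ((436.072021484375, -343.7203674316406), (13.63178539276123, 79.61914825439453), 11.286301612854004) 0.1308144944504736 [ 68 274] [154 288]
```

View pics/w3.png

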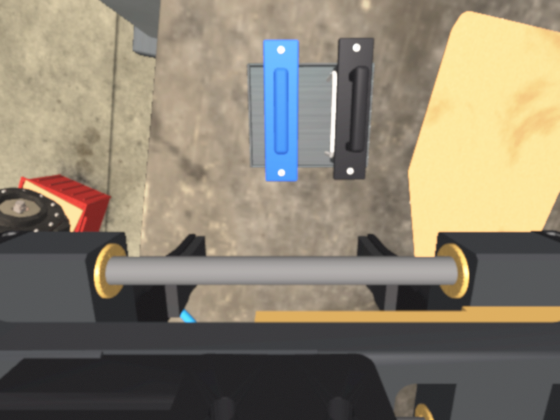

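The wrist picture shows the blue filter centred at about (281,110) and the black one at (355,108). The depth sizes match the given dimensions, so I have the grasp pose.

```bash
python3 - <<'E'
from h import *
a=np.radians(11.24);yf=np.array([-np.sin(a),np.cos(a),0]);R=toolR([0,0,-1],yf)
plan([.4362,-.3438,.106],R)
E
```

```text
row [0.3381, -0.0034, 0.6652, -0.0014, -0.0011, -0.0025] mm [ 84.5  -0.8 166.3] deg [-0.12 -0.1  -0.22]
```

Emit:
send_rows(
  moves=[
    [0.338,-0.003,0.1,0,0,-0.0025],
    [0.338,-0.003,0.2,0,0,-0.0025],
    [0.338,-0.003,0.3,-0.001,-0.001,-0.0025],
    [0.338,-0.003,0.4,-0.001,-0.001,-0.0025],
    [0.338,-0.003,0.5,-0.001,-0.001,-0.0025],
    [0.338,-0.003,0.58,-0.001,-0.001,-0.0025],
    [0.338,-0.003,0.63,-0.001,-0.001,-0.0025],
    [0.338,-0.003,0.66,-0.001,-0.001,-0.0025],
    [0.338,-0.003,0.665,-0.001,-0.001,-0.0025],
    [0.338,-0.003,0.665,-0.001,-0.001,-0.0025],
  ],
  grip=0.6,
)

```text
time_s: 5.35
position: [0.4364, -0.3471, 0.1066]
tcp_rot: [[-0.193, 0.981, 0.0], [0.981, 0.193, -0.002], [-0.002, -0.0, -1.0]]
force: [-0.2, 0.2, 0.3]
opening: 0.601
grasp_force: 0.0
```

Emit:
send_rows(
  moves=[
    [0,0,0,0,0,0],
    [0,0,0,0,0,0],
    [0,0,0,0,0,0],
    [0,0,0,0,0,0],
    [0,0,0,0,0,0],
    [0,0,0,0,0,0],
    [0,0,0,0,0,0],
    [0,0,0,0,0,0],
  ],
  grip=0,
)

```text
time_s: 6.15
position: [0.4361, -0.3471, 0.1061]
tcp_rot: [[-0.192, 0.981, -0.0], [0.981, 0.192, -0.001], [-0.001, -0.0, -1.0]]
force: [0.7, 0.5, 1.1]
opening: 0.158
grasp_force: 30.0
```

```bash
python3 -c "
from h import *
s=readout.read_state();print({k:np.round(v,4).tolist() for k,v in s.items() if k in('position','tcp_rot','force','moment','opening','grasp_force','joint_positions')})"
```

```text
{'joint_positions': [-49.9702, 34.4282, 97.7821, -0.0854, 47.7319, -60.996], 'position': [0.4361, -0.3471, 0.1061], 'tcp_rot': [[-0.1922, 0.9813, -0.0002], [0.9813, 0.1922, -0.0015], [-0.0014, -0.0005, -1.0]], 'force': [0.7451, 0.4845, 1.1195], 'moment': [-0.002, 0.0064, 0.0234], 'grasp_force': 29.9773, 'opening': 0.1579}
```

Emit:
send_rows(
  moves=[
    [0,0,-0.02,0,0,0],
    [0,0,-0.06,0,0,0],
    [0,0,-0.12,0,0,0],
    [0,0,-0.2,0,0,0],
    [0,0,-0.28,0,0,0],
    [0,0,-0.36,0,0,0],
    [0,0,-0.46,0,0,0],
    [0,0,-0.56,0,0,0],
    [0,0,-0.66,0,0,0],
    [0,0,-0.76,0,0,0],
    [0,0,-0.8,0,0,0],
    [0,0,-0.8,0,0,0],
  ],
)

```text
time_s: 7.35
position: [0.4365, -0.3473, 0.3078]
tcp_rot: [[-0.192, 0.981, 0.002], [0.981, 0.192, -0.004], [-0.005, 0.001, -1.0]]
force: [-0.7, -0.4, -2.3]
opening: 0.157
grasp_force: 30.0
```

```bash
python3 - <<'E'
from h import *
s=readout.read_state();p,d=viewer.capture("wrist");np.savez("pics/w4.npz",p=p,d=d,pos=s["position"],R=s["tcp_rot"])
cv2.imwrite("pics/w4.png",p[:,:,::-1]);print(np.round(s["position"],4),s["force"],s["moment"])
W=cloud("wrist",d,s);L=(W-s["position"])@np.array(s["tcp_rot"])
b=blue(p)&(d>0)&(d<.25);q=L[b];print(len(q),q.min(0),q.max(0))
for lo,hi in((-.03,-.015),(-.0,.012)):
    q=L[b&(L[...,2]>lo)&(L[...,2]<hi)];
    if len(q)>5:print(len(q),np.percentile(q,[1,50,99],axis=0).round(4).tolist(),cv2.minAreaRect((q[:,:2]*1000).astype(np.float32)))
P=panelR(-3.32);O=np.array([.592,.1095,.128])
plan(O+P@[0,0,.13],toolR(-P[:,2],P[:,1]))
E
```

```text
[ 0.4365 -0.3473  0.3078] [-0.72436021 -0.40135494 -2.25641665] [-0.07498985  0.05277875  0.00577339]
8870 [-0.04341107 -0.01850917 -0.08695185] [0.07512369 0.0174531  0.0101227 ]
2822 [[-0.0219, -0.0076, -0.0264], [0.0204, -0.0008, -0.0247], [0.0431, 0.006, -0.0183]] ((9.77700424194336, -0.786156177520752), (14.608373641967773, 67.17732238769531), 89.58246612548828)
5842 [[-0.0315, -0.018, 0.005], [0.05, -0.0003, 0.0068], [0.075, 0.017, 0.0086]] ((15.905033111572266, -0.42988014221191406), (35.9334602355957, 118.55807495117188), 89.7757568359375)
row [1.7313, 0.7273, 0.2503, -0.3096, -0.038, 0.1571] mm [432.8 181.8  62.6] deg [-27.86  -3.42  14.14]
```

View pics/w4.png

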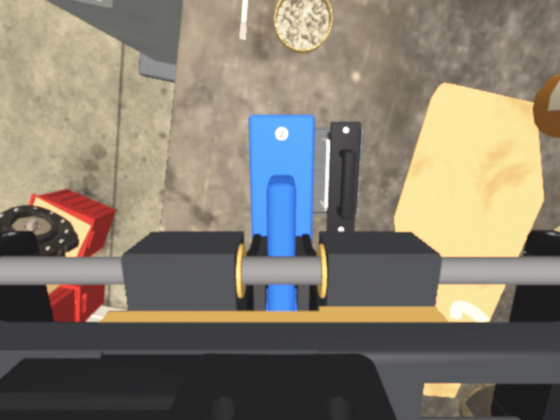

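The blue filter hangs straight, its head end at about (281,117). The grip is centred across the bar and about 3 mm off along it.

Emit:
send_rows(
  moves=[
    [0.05,0.02,-0.05,0,0,0],
    [0.15,0.05,-0.1,0,0,0],
    [0.27,0.1,-0.1,-0.02,0,0.02],
    [0.4,0.15,-0.1,-0.06,0,0.05],
    [0.53,0.2,-0.1,-0.1,-0.01,0.08],
    [0.66,0.26,-0.1,-0.15,-0.02,0.11],
    [0.79,0.33,-0.1,-0.2,-0.03,0.14],
    [0.9,0.38,-0.1,-0.25,-0.035,0.157],
    [0.97,0.4,-0.1,-0.29,-0.038,0.157],
    [1.0,0.4,-0.1,-0.31,-0.038,0.157],
    [1.0,0.4,-0.1,-0.31,-0.038,0.157],
    [1.0,0.4,-0.1,-0.31,-0.038,0.157],
  ],
)

```text
time_s: 8.6
position: [0.4858, -0.0816, 0.3304]
tcp_rot: [[0.057, 0.882, 0.468], [0.998, -0.051, -0.026], [0.001, 0.468, -0.883]]
force: [-0.2, -0.1, -2.3]
opening: 0.159
grasp_force: 30.0
```

```bash
cat >> h.py <<'E'
P=panelR(-3.32);O=np.array([.592,.1095,.128]);G=np.array([.003,0,.0121]);RT=toolR(-P[:,2],P[:,1])
def at(dx=0,dy=0,dz=0,g=G): plan(O+P@[dx,dy,dz]-RT@g,RT)
def err(s=None,g=G):
    s=s or readout.read_state();A=np.array(s["tcp_rot"])
    print("panel mm",np.round(P.T@(A@g+s["position"]-O)*1e3,2),"rot(panel) deg",np.round(P.T@Ro.from_matrix(A@RT.T).as_rotvec(degrees=True),2),"F panel",np.round(P.T@s["force"],1),"M",np.round(P.T@s["moment"],2),"t",round(s["time_s"],2),"grip",round(float(s["grasp_force"]),1))
E
python3 -c "
from h import *
err();at(dz=.13)"
```

```text
panel mm [  11.12 -193.94  211.18] rot(panel) deg [0.07 0.06 0.02] F panel [-1.2 -0.1 -2. ] M [-0.14  0.52  0.09] t 8.6 grip 30.0
row [0.7755, -0.0438, 0.3257, -0.0007, -0.0007, 0.0003] mm [193.9 -11.   81.4] deg [-0.06 -0.07  0.02]
```

Emit:
send_rows(
  moves=[
    [0.08,0,0,0,0,0],
    [0.18,-0.01,0,0,0,0],
    [0.3,-0.02,0,0,0,0],
    [0.42,-0.03,0,0,0,0],
    [0.54,-0.04,0.03,0,0,0],
    [0.65,-0.044,0.08,0,0,0],
    [0.73,-0.044,0.15,0,0,0],
    [0.775,-0.044,0.22,0,0,0],
    [0.775,-0.044,0.28,0,0,0],
    [0.775,-0.044,0.31,0,0,0],
    [0.775,-0.044,0.325,0,0,0],
    [0.775,-0.044,0.325,0,0,0],
  ],
)

```text
time_s: 9.8
position: [0.5261, 0.1091, 0.2535]
tcp_rot: [[0.059, 0.882, 0.468], [0.998, -0.052, -0.027], [0.0, 0.469, -0.883]]
force: [0.7, 0.7, -1.7]
opening: 0.155
grasp_force: 30.0
```

```bash
python3 -c "
from h import *
for n in('side','scene'):
    p,d=viewer.capture(n);cv2.imwrite('pics/%s5.png'%n,p[:,:,::-1]);np.savez('pics/%s5.npz'%n,p=p,d=d)
err();at(dz=.1);at(dz=.08)
a=cv2.resize(cv2.imread('pics/side5.png')[60:220,210:350],None,fx=2.7,fy=2.7);b=cv2.resize(cv2.imread('pics/scene5.png')[160:320,240:400],None,fx=2.5,fy=2.5)
h=400;cv2.imwrite('pics/both5.png',np.hstack([a[:h],b[:h]]))"
```

```text
panel mm [  1.14  -1.12 130.36] rot(panel) deg [ 0.   -0.06 -0.05] F panel [-0.9  0.7 -2.5] M [-0.11  0.55  0.06] t 9.9 grip 30.0
row [0.0045, -0.0046, 0.1214, 0.0006, -0.0, -0.0005] mm [ 1.1 -1.2 30.4] deg [ 0.06 -0.   -0.05]
row [0.0045, -0.0047, 0.2014, 0.0006, -0.0, -0.0005] mm [ 1.1 -1.2 50.4] deg [ 0.06 -0.   -0.05]
```

View pics/both5.png

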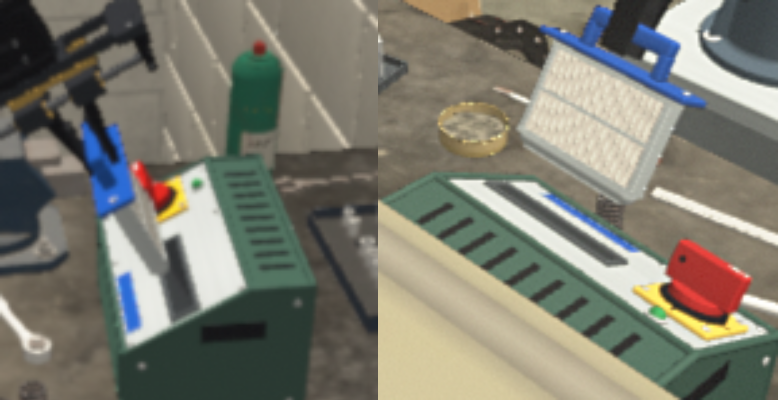

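Both views show the filter aligned square above the slot, with nothing in the way. I'll lower it gently and watch the force.

Emit:
send_rows(
  moves=[
    [0.0045,-0.0046,0.03,0,0,0],
    [0.0045,-0.0046,0.06,0,0,0],
    [0.0045,-0.0046,0.09,0,0,0],
    [0.0045,-0.0046,0.12,0,0,0],
    [0.0045,-0.0046,0.136,0,0,0],
    [0.0045,-0.0046,0.144,0,0,0],
    [0.0045,-0.0046,0.152,0,0,0],
    [0.0045,-0.0046,0.16,0,0,0],
    [0.0045,-0.0046,0.168,0,0,0],
    [0.0045,-0.0046,0.168,0,0,0],
  ],
)

```text
time_s: 10.9
position: [0.5445, 0.1097, 0.2161]
tcp_rot: [[0.058, 0.881, 0.469], [0.998, -0.051, -0.027], [0.0, 0.47, -0.883]]
force: [0.9, 0.2, -1.4]
opening: 0.156
grasp_force: 30.0
```

```bash
python3 -c "
from h import *
err();at(dz=.08)"
```

```text
panel mm [-0.51  0.45 87.96] rot(panel) deg [ 0.02 -0.01 -0.  ] F panel [ 0.1  0.3 -1.7] M [-0.08  0.49  0.02] t 10.9 grip 30.0
row [-0.0018, 0.002, 0.0318, 0.0002, -0.0003, -0.0] mm [-0.4  0.5  8. ] deg [ 0.01 -0.02 -0.  ]
```

Emit:
send_rows(
  moves=[
    [0,0,0.006,0,0,0],
    [0,0,0.012,0,0,0],
    [0,0,0.018,0,0,0],
    [0,0,0.024,0,0,0],
    [0,0,0.03,0,0,0],
    [0,0,0.03,0,0,0],
  ],
)

```text
time_s: 11.5
position: [0.548, 0.1095, 0.2093]
tcp_rot: [[0.058, 0.882, 0.469], [0.998, -0.051, -0.027], [0.0, 0.469, -0.883]]
force: [0.0, 0.1, -2.5]
opening: 0.155
grasp_force: 30.0
```

```bash
python3 -c "
from h import *
err();err();at(dz=.07)"
```

```text
panel mm [-0.64  0.43 80.34] rot(panel) deg [0.02 0.   0.  ] F panel [-1.1  0.1 -2.2] M [-0.05  0.57  0.04] t 11.5 grip 30.0
panel mm [-0.64  0.43 80.34] rot(panel) deg [0.02 0.   0.  ] F panel [-1.1  0.1 -2.2] M [-0.05  0.57  0.04] t 11.5 grip 30.0
row [-0.0017, 0.0026, 0.0413, -0.0001, -0.0002, 0.0] mm [-0.4  0.6 10.3] deg [-0.   -0.02  0.  ]
```

Emit:
send_rows(
  moves=[
    [-0.0008,0.0012,0.008,0,0,0],
    [-0.0008,0.0012,0.016,0,0,0],
    [-0.0008,0.0012,0.024,0,0,0],
    [-0.0008,0.0012,0.032,0,0,0],
    [-0.0008,0.0012,0.04,0,0,0],
    [-0.0008,0.0012,0.05,0,0,0],
    [-0.0008,0.0012,0.06,0,0,0],
    [-0.0008,0.0012,0.06,0,0,0],
  ],
)

```text
time_s: 12.3
position: [0.5553, 0.1089, 0.1961]
tcp_rot: [[0.058, 0.882, 0.468], [0.998, -0.051, -0.027], [0.0, 0.469, -0.883]]
force: [-0.3, 0.4, -1.9]
opening: 0.155
grasp_force: 30.0
```

```bash
python3 -c "
from h import *
err();at(dz=.04)"
```

```text
panel mm [-0.39  0.23 65.2 ] rot(panel) deg [0.02 0.01 0.  ] F panel [-1.1  0.4 -1.5] M [-0.08  0.52  0.06] t 12.3 grip 30.0
row [-0.001, 0.0016, 0.1008, -0.0002, -0.0002, 0.0] mm [-0.2  0.4 25.2] deg [-0.01 -0.02  0.  ]
```

Emit:
send_rows(
  moves=[
    [0,0,0.01,0,0,0],
    [0,0,0.02,0,0,0],
    [0,0,0.03,0,0,0],
    [0,0,0.04,0,0,0],
    [0,0,0.05,0,0,0],
    [0,0,0.06,0,0,0],
    [0,0,0.07,0,0,0],
    [0,0,0.08,0,0,0],
    [0,0,0.09,0,0,0],
    [0,0,0.1,0,0,0],
    [0,0,0.1,0,0,0],
  ],
)

```text
time_s: 13.4
position: [0.567, 0.1082, 0.174]
tcp_rot: [[0.058, 0.882, 0.469], [0.998, -0.051, -0.027], [0.0, 0.469, -0.883]]
force: [-0.0, -0.5, -2.6]
opening: 0.157
grasp_force: 30.0
```

```bash
python3 -c "
from h import *
err();at(dz=.02)"
```

```text
panel mm [-0.34  0.24 40.23] rot(panel) deg [ 0.02  0.01 -0.  ] F panel [-1.2 -0.5 -2.3] M [-0.06  0.52  0.01] t 13.4 grip 30.0
row [-0.001, 0.0014, 0.0809, -0.0001, -0.0002, -0.0] mm [-0.2  0.3 20.2] deg [-0.01 -0.02 -0.  ]
```

Emit:
send_rows(
  moves=[
    [0,0,0.01,0,0,0],
    [0,0,0.02,0,0,0],
    [0,0,0.03,0,0,0],
    [0,0,0.04,0,0,0],
    [0,0,0.05,0,0,0],
    [0,0,0.06,0,0,0],
    [0,0,0.07,0,0,0],
    [0,0,0.08,0,0,0],
    [0,0,0.09,0,0,0],
    [0,0,0.1,0,0,0],
    [0,0,0.108,0,0,0],
    [0,0,0.108,0,0,0],
  ],
)

```text
time_s: 14.6
position: [0.5797, 0.1075, 0.1502]
tcp_rot: [[0.058, 0.882, 0.469], [0.998, -0.051, -0.027], [0.0, 0.469, -0.883]]
force: [0.8, 0.4, -1.8]
opening: 0.161
grasp_force: 30.0
```

```bash
python3 -c "
from h import *
err();at(dz=.003)"
```

```text
panel mm [-0.33  0.27 13.26] rot(panel) deg [0.02 0.01 0.  ] F panel [-0.2  0.5 -1.9] M [-0.1   0.53  0.09] t 14.6 grip 30.0
row [-0.0011, 0.0013, 0.0411, -0.0001, -0.0002, 0.0] mm [-0.3  0.3 10.3] deg [-0.01 -0.02  0.  ]
```

Emit:
send_rows(
  moves=[
    [0,0,0.01,0,0,0],
    [0,0,0.02,0,0,0],
    [0,0,0.03,0,0,0],
    [0,0,0.038,0,0,0],
    [0,0,0.042,0,0,0],
    [0,0,0.046,0,0,0],
    [0,0,0.046,0,0,0],
  ],
)

```text
time_s: 15.3
position: [0.585, 0.1072, 0.1402]
tcp_rot: [[0.058, 0.881, 0.469], [0.998, -0.051, -0.027], [0.0, 0.47, -0.883]]
force: [-0.2, -0.4, -1.0]
opening: 0.157
grasp_force: 30.0
```

Emit:
send_rows(
  moves=[
    [0,0,0.002,0,0,0],
    [0,0,0.004,0,0,0],
    [0,0,0.004,0,0,0],
  ],
)

```text
time_s: 15.6
position: [0.5855, 0.1072, 0.1395]
tcp_rot: [[0.058, 0.881, 0.469], [0.998, -0.051, -0.027], [0.0, 0.47, -0.883]]
force: [0.8, 0.5, -1.1]
opening: 0.159
grasp_force: 30.0
```

```bash
python3 -c "
from h import *
err()"
```

```text
panel mm [-0.18  0.29  1.05] rot(panel) deg [ 0.02 -0.02  0.  ] F panel [ 0.1  0.5 -1.3] M [-0.14  0.51 -0.  ] t 15.6 grip 30.0
```

Emit:
send_rows(
  moves=[
    [0,0,0.002,0,0,0],
    [0,0,0.004,0,0,0],
    [0,0,0.004,0,0,0],
  ],
)

```text
time_s: 15.9
position: [0.586, 0.1071, 0.1386]
tcp_rot: [[0.058, 0.881, 0.469], [0.998, -0.051, -0.027], [0.0, 0.47, -0.883]]
force: [-0.2, 0.3, -1.3]
opening: 0.154
grasp_force: 30.0
```

Emit:
send_rows(
  moves=[
    [0,0,0.002,0,0,0],
    [0,0,0.003,0,0,0],
    [0,0,0.003,0,0,0],
  ],
)

```text
time_s: 16.2
position: [0.5862, 0.1072, 0.1384]
tcp_rot: [[0.058, 0.881, 0.469], [0.998, -0.051, -0.027], [0.0, 0.47, -0.883]]
force: [-3.1, -0.4, 3.8]
opening: 0.156
grasp_force: 30.0
```

```bash
python3 -c "
from h import *
err()"
```

```text
panel mm [-0.06  0.34 -0.25] rot(panel) deg [ 0.03 -0.05  0.  ] F panel [-1.  -0.6  4.8] M [-0.12  0.65 -0.02] t 16.2 grip 30.0
```

Emit:
send_rows(
  moves=[
    [0,0,0.001,0,0,0],
    [0,0,0.002,0,0,0],
    [0,0,0.002,0,0,0],
  ],
)

```text
time_s: 16.5
position: [0.5863, 0.1072, 0.1384]
tcp_rot: [[0.058, 0.881, 0.47], [0.998, -0.051, -0.027], [0.0, 0.471, -0.882]]
force: [-5.5, -0.8, 9.4]
opening: 0.155
grasp_force: 30.0
```

```bash
python3 -c "
from h import *
err()"
```

```text
panel mm [-0.    0.35 -0.26] rot(panel) deg [ 0.03 -0.07  0.01] F panel [-0.4 -1.1 10.9] M [-0.23  0.67  0.09] t 16.5 grip 30.0
```

Emit:
send_rows(
  moves=[
    [0,0,0,0,0,0],
    [0,0,0,0,0,0],
    [0,0,0,0,0,0],
    [0,0,0,0,0,0],
    [0,0,0,0,0,0],
    [0,0,-0.03,0,0,0],
    [0,0,-0.1,0,0,0],
    [0,0,-0.2,0,0,0],
    [0,0,-0.35,0,0,0],
    [-0.15,0,-0.45,0,0,0],
    [-0.3,0,-0.45,0,0,0],
    [-0.3,0,-0.45,0,0,0],
  ],
  grip=0.6,
)

```text
time_s: 17.7
position: [0.5299, 0.032, 0.2387]
tcp_rot: [[0.063, 0.879, 0.472], [0.998, -0.055, -0.03], [-0.0, 0.473, -0.881]]
force: [-0.0, -0.0, -0.2]
opening: 0.599
grasp_force: 0.0
```

```bash
python3 - <<'E'
from h import *
s=readout.read_state();p,d=viewer.capture("wrist");np.savez("pics/w6.npz",p=p,d=d)
err(s);W=(cloud("wrist",d,s)-O)@P*1e3
b=blue(p)&(d>0)&(d<.4)&(abs(W[...,0])<25)
for lo,hi in((-3,15),(30,45)):
    q=W[b&(W[...,2]>lo)&(W[...,2]<hi)];A=np.c_[q[:,:2],np.ones(len(q))];print(len(q),np.percentile(q,[1,50,99],axis=0).round(1).tolist(),"slopes deg",np.degrees(np.linalg.lstsq(A,q[:,2],rcond=None)[0][:2]).round(2),cv2.minAreaRect(q[:,:2].astype(np.float32)))
r=p.astype(int);m=(r[...,0]>140)&(r[...,1]<70)&(r[...,2]<70)&(d>0)&(W[...,2]>34)&(W[...,2]<50)&(d<.4);q=W[m]
print("iso bar",len(q),q.mean(0),cv2.minAreaRect(q[:,:2].astype(np.float32)))
p2,d2=viewer.capture("side");p3,_=viewer.capture("scene")
a=cv2.resize(p2[60:220,210:350],None,fx=2.5,fy=2.5)[:,:,::-1];bb=cv2.resize(p3[160:320,240:400],None,fx=2.5,fy=2.5)[:,:,::-1]
cv2.imwrite("pics/both6.png",np.hstack([a,bb]))
E
```

```text
panel mm [  1.22 -77.97 112.62] rot(panel) deg [-0.14 -0.24 -0.24] F panel [-0.1 -0.  -0.2] M [-0.04  0.34  0.05] t 17.7 grip 0.0
4640 [[-18.2, -68.9, 3.8], [-2.0, 9.4, 5.6], [16.0, 70.3, 7.2]] slopes deg [-0.18  0.01] ((-1.119558334350586, 0.7440948486328125), (141.4782257080078, 35.017879486083984), 89.93624114990234)
1772 [[-7.5, -38.4, 33.5], [-0.7, 2.2, 37.1], [5.7, 38.5, 39.0]] slopes deg [1.68 0.04] ((-0.9419145584106445, -0.038303375244140625), (13.307865142822266, 79.25433349609375), 0.026273425668478012)
iso bar 0 [nan nan nan] ((0.0, 0.0), (0.0, 0.0), 0.0)<stdin>:8: RuntimeWarning: Mean of empty slice.
  ret = um.true_divide(
```

View pics/both6.png

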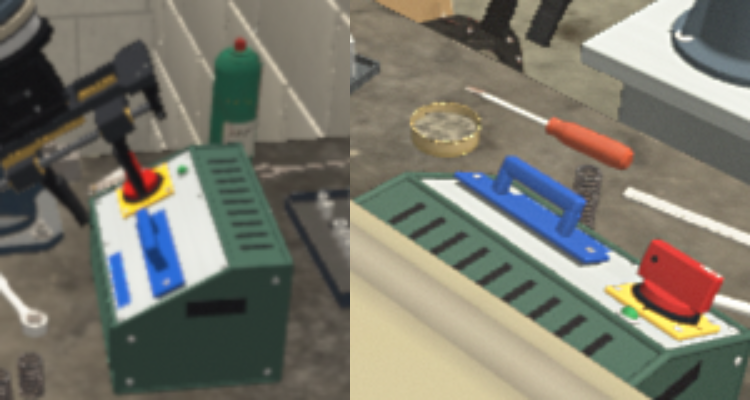

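The filter sits flush in both views, its head top about 6 mm above the rim and level within 0.2°. Next is the isolator.

```bash
python3 -c "
from h import *
g=np.zeros(3);err(g=g);at(0,.135,.1,g);at(0,.135,.017,g)"
```

```text
panel mm [ -0.57 -77.68 123.54] rot(panel) deg [ 0.02  0.01 -0.05] F panel [-0.3 -0.6 -0.2] M [-0.07  0.34  0.03] t 17.85 grip 0.0
row [0.8507, 0.0016, 0.0945, -0.0001, -0.0002, -0.0005] mm [212.7   0.4  23.6] deg [-0.01 -0.02 -0.05]
row [0.8506, 0.0017, 0.4265, -0.0001, -0.0002, -0.0005] mm [212.6   0.4 106.6] deg [-0.01 -0.02 -0.05]
```

Emit:
send_rows(
  moves=[
    [0.15,0.002,0,0,0,0],
    [0.3,0.002,0,0,0,0],
    [0.5,0.002,0,0,0,0],
    [0.7,0.002,0,0,0,0],
    [0.8,0.002,0.05,0,0,0],
    [0.85,0.002,0.095,0,0,0],
    [0.85,0.002,0.095,0,0,0],
    [0.85,0.002,0.095,0,0,0],
  ],
  grip=0.6,
)

```text
time_s: 18.65
position: [0.5522, 0.2476, 0.2152]
tcp_rot: [[0.056, 0.882, 0.467], [0.998, -0.049, -0.027], [-0.001, 0.468, -0.884]]
force: [-0.4, 0.1, 0.7]
opening: 0.604
grasp_force: 0.0
```

```bash
python3 -c "
from h import *
g=np.zeros(3);err(g=g);at(0,.135,.017,g)"
```

```text
panel mm [ -1.24 135.55  99.43] rot(panel) deg [0.02 0.11 0.14] F panel [-0.   0.1  0.8] M [-0.09  0.41  0.06] t 18.65 grip 0.0
row [-0.0024, 0.0056, 0.3297, -0.0012, -0.0003, 0.0015] mm [-0.6  1.4 82.4] deg [-0.11 -0.02  0.14]
```

Emit:
send_rows(
  moves=[
    [0,0.002,0.06,0,0,0],
    [0,0.002,0.12,0,0,0],
    [0,0.002,0.18,0,0,0],
    [0,0.002,0.23,0,0,0],
    [0,0.002,0.27,0,0,0],
    [0,0.002,0.3,0,0,0],
    [0,0.002,0.32,0,0,0],
    [0,0.002,0.328,0,0,0],
    [0,0.002,0.328,0,0,0],
    [0,0.002,0.328,0,0,0],
  ],
)

```text
time_s: 19.65
position: [0.5923, 0.2447, 0.1445]
tcp_rot: [[0.058, 0.881, 0.47], [0.998, -0.051, -0.027], [0.001, 0.47, -0.882]]
force: [0.3, 0.3, -0.4]
opening: 0.596
grasp_force: 0.0
```

```bash
python3 -c "
from h import *
g=np.zeros(3);err(g=g);at(0,.135,.017,g)"
```

```text
panel mm [  1.05 134.95  18.08] rot(panel) deg [ 0.04 -0.06  0.  ] F panel [ 0.   0.4 -0.5] M [-0.1   0.32  0.06] t 19.65 grip 0.0
row [0.0002, -0.0042, 0.0043, 0.0006, -0.0005, 0.0] mm [ 0.  -1.1  1.1] deg [ 0.06 -0.04  0.  ]
```

Now I'm correcting by -1 mm along tool y and closing.

Emit:
send_rows(
  moves=[
    [0,-0.004,0,0,0,0],
    [0,-0.004,0,0,0,0],
    [0,-0.004,0,0,0,0],
    [0,-0.004,0,0,0,0],
    [0,-0.004,0,0,0,0],
    [0,-0.004,0,0,0,0],
    [0,-0.004,0,0,0,0],
  ],
  grip=0,
)

```text
time_s: 20.35
position: [0.5918, 0.2446, 0.1438]
tcp_rot: [[0.058, 0.881, 0.47], [0.998, -0.051, -0.027], [0.001, 0.47, -0.882]]
force: [1.4, -0.8, 1.6]
opening: 0.158
grasp_force: 30.0
```

```bash
python3 -c "
from h import *
g=np.zeros(3);err(g=g);s=readout.read_state();print(s['opening'],np.round(s['joint_positions'],1))"
```

```text
panel mm [  0.32 134.85  17.77] rot(panel) deg [ 0.04 -0.06 -0.01] F panel [ 2.  -0.7  0.7] M [-0.12  0.34  0.06] t 20.35 grip 30.0
0.15769068871109815 [ 17.   31.9 103.8 -28.4  20.   45. ]
```

Emit:
send_rows(
  moves=[
    [0,0,0,0,0,0.085],
    [0,0,0,0,0,0.17],
    [0,0,0,0,0,0.255],
    [0,0,0,0,0,0.34],
    [0,0,0,0,0,0.425],
    [0,0,0,0,0,0.51],
    [0,0,0,0,0,0.51],
  ],
)

```text
time_s: 21.05
position: [0.591, 0.245, 0.1434]
tcp_rot: [[0.673, 0.572, 0.469], [0.658, -0.752, -0.026], [0.338, 0.326, -0.883]]
force: [-0.9, 2.1, -0.1]
opening: 0.153
grasp_force: 30.0
```

```bash
python3 -c "
from h import *
g=np.zeros(3);err(g=g);s=readout.read_state();print(s['opening'],np.round(s['joint_positions'],1))"
```

```text
panel mm [ -0.6  135.19  17.76] rot(panel) deg [ 5.000e-02  2.000e-02 -4.589e+01] F panel [-0.9  2.1  0.4] M [0.27 0.72 0.03] t 21.05 grip 30.0
0.1528427891116469 [ 17.   31.9 103.9 -28.4  19.9  90.9]
```

Emit:
send_rows(
  moves=[
    [0,0,0,0,0,0.085],
    [0,0,0,0,0,0.17],
    [0,0,0,0,0,0.255],
    [0,0,0,0,0,0.34],
    [0,0,0,0,0,0.425],
    [0,0,0,0,0,0.49],
    [0,0,0,0,0,0.495],
    [0,0,0,0,0,0.495],
  ],
)

```text
time_s: 21.85
position: [0.5907, 0.2458, 0.1433]
tcp_rot: [[0.881, -0.06, 0.469], [-0.055, -0.998, -0.025], [0.47, -0.004, -0.883]]
force: [-1.9, 5.0, 0.1]
opening: 0.157
grasp_force: 30.0
```

```bash
python3 -c "
from h import *
g=np.zeros(3);err(g=g);s=readout.read_state();print(s['opening'],np.round(s['joint_positions'],1))"
```

```text
panel mm [ -0.95 136.01  17.78] rot(panel) deg [ 1.100e-01  9.000e-02 -9.021e+01] F panel [-1.9  4.9  1.1] M [0.75 0.96 0.16] t 21.85 grip 30.0
0.15679588269429515 [ 17.1  31.9 103.9 -28.3  19.9 135.3]
```

Turned 90°. Now I'm releasing, backing straight out and looking.

Emit:
send_rows(
  moves=[
    [0,0,0,0,0,0],
    [0,0,0,0,0,0],
    [0,0,0,0,0,0],
    [0,0,0,0,0,0],
    [0,0,-0.03,0,0,0],
    [0,0,-0.1,0,0,0],
    [0,0,-0.2,0,0,0],
    [0,0,-0.35,0,0,0],
    [0,0,-0.5,0,0,0],
    [0,0,-0.65,0,0,0],
    [0,0,-0.75,0,0,0],
    [0,0,-0.75,0,0,0],
  ],
  grip=0.6,
)

```text
time_s: 23.05
position: [0.5036, 0.2505, 0.3136]
tcp_rot: [[0.877, -0.063, 0.476], [-0.059, -0.998, -0.023], [0.476, -0.007, -0.879]]
force: [0.5, 0.2, -0.3]
opening: 0.601
grasp_force: 0.0
```

```bash
python3 - <<'E'
from h import *
print(np.round(readout.read_state()["force"],1))
p2,_=viewer.capture("side");p3,_=viewer.capture("scene")
a=cv2.resize(p2[80:360,200:340],None,fx=2,fy=2)[:,:,::-1];bb=cv2.resize(p3[130:330,180:400],None,fx=2.3,fy=2.3)[:,:,::-1]
h=max(len(a),len(bb));f=lambda x:cv2.copyMakeBorder(x,0,h-len(x),0,0,0)
cv2.imwrite("pics/end.png",np.hstack([f(a),f(bb)]))
E
```

```text
[ 0.5  0.2 -0.3]
```

View pics/end.png

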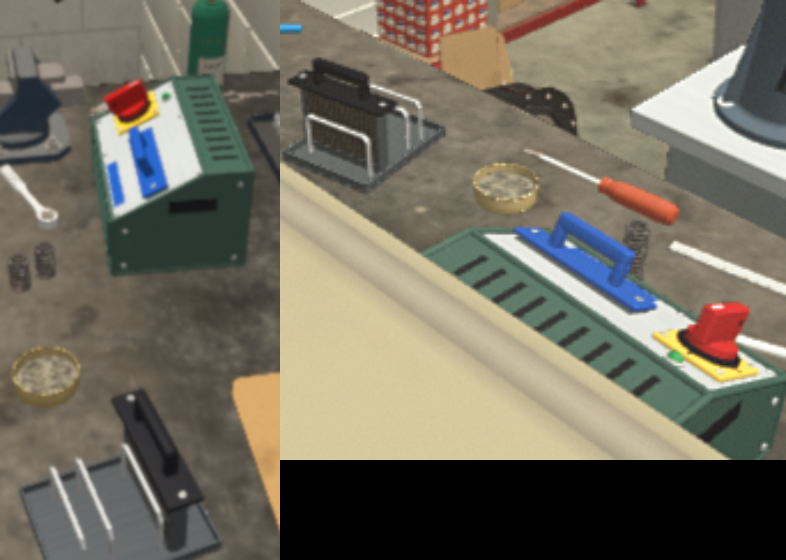

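The clean filter is seated flush. The isolator bar points up the slope, with its white pointer at (740,307) on the upslope end. The spent filter still stands in its pocket and the arm is clear.

```bash
python3 -c "
from rig import ticket
print(ticket.hand_in())"
```

```text
the job is handed in; nothing more can be done
None
```

The job is handed in at about 23 s of the 58 s: the clean filter sits flush in the slot, the isolator was then turned to ON with its bar up the slope, the spent filter is still in the rack, and the arm is clear; no verdict was shown.

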